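# Press open the disc player's touch-latch lid at a market stall

## Robot

A 6-joint arm with a two-finger parallel gripper is mounted at the origin on the work surface. World frame = base frame: x ahead of the robot, y to its left, z up, the work surface at z = 0. Lengths are in mm, angles in rad, forces in N, time in s.
With the tool pointing down it reaches from about 275 to 875 mm from the base axis. Payload 12.5 kg.
Tool frame: the origin (TCP) lies at the very end of the fingers, on their centre line; the grasp point (between the pads) lies 19 mm behind it; z points along the fingers, y is the direction in which the jaws open and shut (so a half turn about z gives the same grasp; the last joint's range is limited). The gripper opens to 85 mm and grips with 20 to 120 N. Pads are 22 mm wide; open, the fingers measure 114 mm over their backs; the gripper's body (76 mm by 85 mm) begins 54 mm behind the grasp point. The pads swing forward as they close: fully open they stand 13 mm farther back than shut.
Start: joints at [1.248, 0.351, 1.652, -0, 1.139, -0.085], TCP at [129.529, 534.515, 231.29] pointing down, gripper open.
Joint ranges: [-2.75, 2.75], [-0.79, 2.1], [0.01, 2.65], [-1.57, 4.71], [0.07, 3.14], [-2.87, 2.87]. Speed limits (rad/s): [2.22, 2.22, 2.79, 3.14, 3.14, 3.14].

## Interface

Orientations are given as a rotation vector (axis times angle).
In Python, from station import * gives the robot as it stands.
- The arm moves only by the tool drive_tool, never from a script. Its argument "plan" is one flat list of numbers, 7 for each row, row after row: the shift along the tool's x, y, z in m, then the turn, a rotation vector about the tool's x, y, z in rad, then the opening, from 0 (shut) to 1 (fully open). A call has 1 to 8 rows; each row shifts and turns the commanded pose from where the row before left it, along the tool's axes as they then stand; what a row does not reach is not made up. A row lasts 1/8 s, in which the tool goes at most 62.5 mm and 10.7 degrees, less where a joint would pass 70% of its speed; a pose out of reach is approached as far as the arm can. A call is refused whole if a number of a shift passes 0.0625 or a number of a turn 0.188, either way. A call with a gripper value outside its range is refused whole. The fingers move at their own pace and stop on an object; "newtons" is the grip in N (left out, the last holds). Time passes only in rows, so rows that do not move let the fingers close. It gives the time, the measured TCP pose, the force and the opening at its end, in the units of the state.
- observe(): the state, without advancing time (a new reading comes with each control period).
- read_camera(name): name is "side" or "top"; returns (picture, depth): 400x640x3 uint8, red, green, blue; 400x640 float32, mm along the optical axis (not along the pixel's ray), 0 where there is no reading.
- get_calibration(name): a dict with "fx", "fy", "cx", "cy" (pixels), "R" (3x3) and "t" (3): a world point X has camera coordinates R X + t. Camera axes: x right, y down, z forward; pixel columns grow to the right and rows downward; lengths in mm; the calibration is good to about 2 mm. A picture is of the moment at which its call begins. get_calibration takes no time and is no camera call.
- job_done(): hands the job in, once; it reports no verdict.
The state is a dict: "time_s": time; "q": joint angles; "dq": joint speeds; "joint_torque": joint torques, N m; "tool_pos": TCP position; "orientation": TCP orientation; "force": force on the tool from outside, world axes, zero at the start; "torque": the same for the moment, N m; "grip_width": finger opening in mm.
Only numpy, scipy, OpenCV 4.12 (cv2) and the standard library are available. Lean on these libraries where they do the work, as an engineer would, in place of code of your own. Each camera call takes 0.05 s, during which the arm holds its last target. There are 200 camera calls.

## Task

Show a customer the inside of the white disc player: press the orange mark at the front of its blue lid with closed fingertips so that the catch lets go and the lid springs ajar, then push the lid on up from its front edge with the outside of a finger until it stands about upright or leans back, and leave it standing open. Do not force the player, leave the black player's lid shut, and do not pick up or shove anything else on the stall.

Things in the scene. Friction and masses are not known exactly. Their poses are not given: they have to be found in the camera images.
- cd_player: Portable disc player: white plastic box fixed to the table, 210 mm deep (x), 280 wide (y), deck at 100 mm. On top, mid-width, a blue lid with a round silver emblem and an orange touch mark; ahead of it a level deck strip 37 mm deep. Origin under its centre, x axis towards its hinge side (away from the robot at yaw 0), z up.
- cd_lid (a joint): Blue lid, 150 x 150 x 6 mm, underside level with the deck (top at 106 mm). Angle, rad: 0 latched, + = front edge up, 1.57 upright, stops at 1.75 and -0.035 (pressed in). Push-to-open: press its front 3 to 5 mm down (4 to 6 N at the mark) and let go; a spring then raises it in about 1 s to 0.7 rad and no farther. Beyond that it swings with slight friction (smooth plastic) and stays where left near upright.
- cd_lid_press (a point): Centre of the orange touch mark on top of the blue lid, 22 mm deep and 50 mm wide; it lies 20 mm behind the middle of the lid's front edge; moves with the lid.
- cd_lid_edge (a point): Middle of the lower front edge of the blue lid, 150 mm from the hinge; moves with the lid (about 97 mm above the deck when ajar).
- cd_lid_hinge (a point): Middle of the hinge line of the blue lid, 100 mm above the table, 83 mm from the player's centre on the far side; the hinge line runs along the player's y. Fixed.
- tape_player: Another portable player, to be left alone: black plastic box of the same size, 210 x 280 x 100 mm, with a grey lid bearing a rectangular window and the same orange mark. Fixed to the table. Origin under its centre, x axis towards its hinge side (away from the robot at yaw 0), z up.
- tape_lid (a joint): Grey lid of the black player, 130 x 140 x 6 mm, with the same kind of catch; 0 = latched shut, positive = open, rad.
- mug: Bystander, to be left in place: blue ceramic mug, 80 mm across, 90 mm tall; origin under its centre.
- cd_case: Bystander, to be left in place: flat clear disc case with a red card, 124 x 142 x 10 mm, lying on the table; origin under its centre.
- screwdriver: Bystander, to be left in place: screwdriver lying on the table; origin under its middle.
- green_bottle: Bystander, to be left in place: green glass bottle, 68 mm across, 210 mm tall; origin under its centre.
- vase: Bystander, to be left in place: terracotta-coloured vase, 90 mm across, 130 mm tall; origin under its centre.
- bowl: Bystander, to be left in place: white bowl, 120 mm across, 50 mm tall; origin under its centre.
- tin: Bystander, to be left in place: yellow-labelled tin, 80 mm across, 100 mm tall; origin under its centre.

How it is judged (in metres and radians):
On the way, in this order (a step that is already met when the one before it is completed fails the run):
1. the front of the blue lid is pressed in with the fingers at the orange mark (value of joint cd_lid below -0.01 rad and contact force between the fingers and cd_player above 0.5 N and horizontal distance between the grasp point and cd_lid_press below 0.035 m), for 0.02 s.
2. the catch has let go and the lid is ajar (value of joint cd_lid between 0.4 and 1 rad), for 0.2 s.
3. the blue lid is pushed up to upright (value of joint cd_lid above 1.3 rad), for 0.2 s.
At the end, for the whole second after the job is handed in: The blue lid stands open, at rest, at 1.3 rad (75 degrees) or more; the black player's lid is shut (under 0.02 rad); every bystander within 30 mm of where it began (value of joint cd_lid above 1.3 rad and value of joint tape_lid below 0.02 rad and velocity of joint cd_lid between -0.1 and 0.1 rad/s and distance of each of mug, cd_case, screwdriver, green_bottle, vase, bowl, tin from where it was at the start of the episode below 0.03 m); the robot touches nothing.
It fails at once if the black player's lid is pressed or opened (value of joint tape_lid above 0.1 rad or value of joint tape_lid below -0.012 rad).
It fails at once if a bystander is lifted, carried or shoved by more than 30 mm (distance of any of mug, cd_case, screwdriver, green_bottle, vase, bowl, tin from where it was at the start of the episode above 0.03 m).
It fails at once if the disc player is forced: more than 60 N from the fingers (contact force between the fingers and cd_player above 60 N).
It also fails if it takes over 51 s, if anything falls off the work surface, if the arm or the gripper's body presses on something with over 40 N, if the wrist force passes 120 N, or if a joint passes its speed limit or range.

## Working session

There is one attempt and no reset: what is moved stays moved. The work goes in short steps, Python scripts to look and compute and a tool call to move; the robot and the scene stay as the last step left them, time stands still between calls to the robot, and variables do not carry over. Pictures are saved under pics/ and viewed, about 8 in all and at most 12, crops included, and the job is handed in when it is done.

Besides the shell and the picture viewer there is one more tool, called after "Emit:" as a command line: name --argument value ..., lists and objects as JSON in quotes. drive_tool: Moves the arm, as the interface text tells. Its arguments: {"type":"object","properties":{"plan":{"type":"array","items":{"type":"number"}},"newtons":{"type":"number"}},"required":["plan"]}

```bash
mkdir -p pics
cat > h.py <<'E'
from station import *
import numpy as np, cv2
from scipy.spatial.transform import Rotation as Rn
def world(name,u,v,d):
    c=get_calibration(name); u,v,d=map(np.asarray,(u,v,d))
    p=np.stack([(u-c["cx"])/c["fx"]*d,(v-c["cy"])/c["fy"]*d,d],-1)
    return (p-np.array(c["t"]))@np.array(c["R"])
def st():
    s=observe(); print({k:np.round(s[k],3).tolist() for k in("time_s","q","tool_pos","orientation","force","grip_width")})
    print(np.round(Rn.from_rotvec(s["orientation"]).as_matrix(),3).tolist())
def save(name,f):
    im,d=read_camera(name); cv2.imwrite("pics/%s.png"%f,im[...,::-1]); np.savez("pics/%s.npz"%f,im=im,d=d); return im,d
E
python3 - <<'E'
from h import *
st()
a,_=save("top","top0"); b,_=save("side","side0")
for n in("top","side"):
    c=get_calibration(n); print(n,c["fx"],np.round(-np.array(c["R"]).T@np.array(c["t"])),np.round(c["R"],2).tolist())
E
```

```text
{'time_s': 0.0, 'q': [1.248, 0.351, 1.652, 0.0, 1.139, -0.085], 'tool_pos': [129.448, 534.226, 230.769], 'orientation': [-0.373, -3.119, 0.002], 'force': [0.301, -0.402, 0.163], 'grip_width': 85.052}
[[-0.972, 0.236, -0.0], [0.236, 0.972, -0.001], [0.0, -0.001, -1.0]]
top 392.15851689845675 [ 385.    5. 1248.] [[-0.02, -1.0, 0.0], [-0.99, 0.02, -0.15], [0.15, -0.0, -0.99]]
side 421.2825203999086 [  36. -738. 1094.] [[0.81, -0.59, -0.01], [-0.44, -0.59, -0.67], [0.39, 0.55, -0.74]]
```

View pics/top0.png

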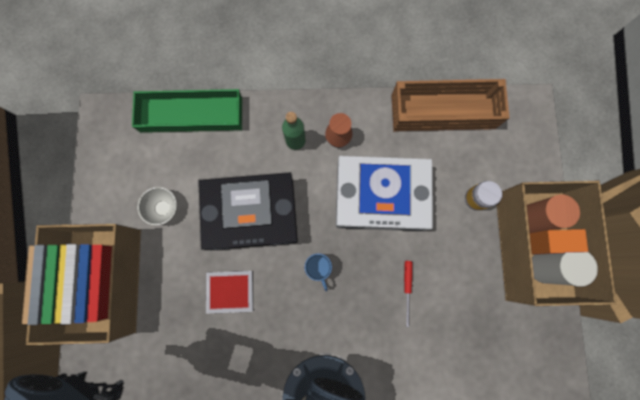

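View pics/side0.png

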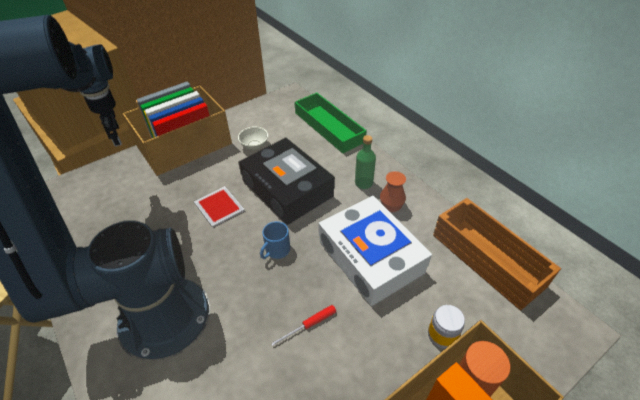

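The top view shows the white player at about (386,193) with its orange mark at (385,208). The black player is at (248,210) and the mug at (319,267). The side view shows the mark at (360,243).

```bash
cat > lid.py <<'E'
from h import *
def ray(name,uv,z):
    c=get_calibration(name);R=np.array(c["R"]);o=-R.T@np.array(c["t"])
    uv=np.atleast_2d(uv).astype(float)
    p=np.stack([(uv[:,0]-c["cx"])/c["fx"],(uv[:,1]-c["cy"])/c["fy"],np.ones(len(uv))],-1)@R
    return o+p*((z-o[2])/p[:,2])[:,None]
def mask(im,h0,h1,box,s=110):
    hsv=cv2.cvtColor(im,cv2.COLOR_RGB2HSV);m=cv2.inRange(hsv,(h0,s,60),(h1,255,255))
    k=np.zeros_like(m);x0,y0,x1,y1=box;k[y0:y1,x0:x1]=m[y0:y1,x0:x1];return k
E
python3 - <<'E'
from lid import *
for n,bb in(("top",(340,155,435,230)),("side",(320,190,435,290))):
    f=np.load("pics/%s0.npz"%n);im,d=f["im"],f["d"]
    for nm,h in(("orange",(3,20)),("blue",(105,130))):
        m=mask(im,*h,bb); v,u=np.nonzero(m)
        W=ray(n,np.c_[u,v],106); r=cv2.minAreaRect(W[:,:2].astype(np.float32))
        print(n,nm,len(u),"mean",W.mean(0).round(1),"rect",np.round(r[0],1),np.round(r[1],1),round(r[2],1),
          "depthpt",np.median(world(n,u,v,d[v,u]),0).round(1))
st()
f=np.load("pics/top0.npz")
for nm,(u,v) in dict(mug=(319,267),tin=(487,195),vase=(340,130),scr=(408,277),scr2=(408,325),black=(248,210)).items(): print(nm,world("top",u,v,f["d"][v,u]).round())
E
```

```text
top orange 95 mean [ 558.1 -193.5  106. ] rect [ 558.  -193.3] [44.5 14.9] 88.7 depthpt [ 558.9 -194.   106.5]
top blue 1478 mean [ 606.9 -195.7  106. ] rect [ 611.6 -195.7] [145.6 147.3] 86.7 depthpt [ 597.2 -195.   105.8]
side orange 486 mean [ 719.5 -133.   106. ] rect [ 687.3 -158.4] [214.4 238.6] 67.2 depthpt [781.7 -97.9  65.8]
side blue 1328 mean [ 604.7 -205.   106. ] rect [ 610.2 -200.4] [149.7 149.1] 86.6 depthpt [ 595.8 -213.8  105.1]
{'time_s': 0.1, 'q': [1.248, 0.351, 1.652, -0.0, 1.139, -0.085], 'tool_pos': [129.459, 534.251, 230.79], 'orientation': [-0.373, -3.119, 0.002], 'force': [-0.181, -0.916, -0.134], 'grip_width': 85.499}
[[-0.972, 0.236, -0.0], [0.236, 0.972, -0.001], [0.0, -0.001, -1.0]]
mug [386.   4.   1.]
tin [ 587. -501.  101.]
vase [787. -68. 130.]
scr [ 350. -268.   27.]
scr2 [ 206. -263.   13.]
black [557. 209. 105.]
```

Emit:
drive_tool --plan '[-0.037, -0.038, 0, 0, 0, 0, 0, -0.037, -0.038, 0, 0, 0, 0, 0, -0.037, -0.038, 0, 0, 0, 0, 0, -0.037, -0.038, 0, 0, 0, 0, 0, -0.037, -0.038, 0, 0, 0, 0, 0, -0.037, -0.038, 0, 0, 0, 0, 0, -0.037, -0.038, 0, 0, 0, 0, 0, -0.037, -0.038, 0, 0, 0, 0, 0]' --newtons 30

```text
time_s: 1.1
tool_pos: [346.1, 167.8, 231.3]
orientation: [0.372, 3.119, 0.0]
force: [1.0, 0.4, -1.1]
grip_width: 0.2
```

Emit:
drive_tool --plan '[-0.037, -0.038, 0, 0, 0, 0, 0, -0.037, -0.038, 0, 0, 0, 0, 0, -0.037, -0.038, 0, 0, 0, 0, 0, -0.037, -0.038, 0, 0, 0, 0, 0, -0.037, -0.038, 0, 0, 0, 0, 0, -0.037, -0.038, 0, 0, 0, 0, 0, -0.037, -0.038, 0, 0, 0, 0, 0, 0, 0, 0, 0, 0, -0.17, 0]'

```text
time_s: 2.1
tool_pos: [535.5, -152.9, 230.5]
orientation: [-0.106, -3.139, 0.0]
force: [-0.8, 0.7, -0.2]
grip_width: -0.1
```

Emit:
drive_tool --plan '[-0.024, -0.0395, 0.02, 0, 0, 0, 0, 0, 0, 0.04, 0, 0, 0, 0, 0, 0, 0.04, 0, 0, 0, 0, 0, 0, 0.005, 0, 0, 0, 0, 0, 0, 0, 0, 0, 0, 0]'

```text
time_s: 2.72
tool_pos: [556.3, -191.3, 127.2]
orientation: [0.106, 3.139, -0.0]
force: [-0.2, -0.1, 0.9]
grip_width: -0.2
```

Run:
```python
from h import *
st()
im,d=save("side","side1"); c=im[150:300,270:470]; cv2.imwrite("pics/side1c.png",cv2.resize(c,None,fx=4,fy=4,interpolation=cv2.INTER_CUBIC)[...,::-1])
```

```text
{'time_s': 2.725, 'q': [-0.41, 0.541, 1.64, 0.0, 0.96, -1.913], 'tool_pos': [556.318, -191.318, 127.185], 'orientation': [0.106, 3.139, -0.0], 'force': [-0.189, -0.061, 0.936], 'grip_width': -0.191}
[[-0.998, 0.068, 0.001], [0.068, 0.998, -0.0], [-0.001, -0.0, -1.0]]
```

View pics/side1c.png

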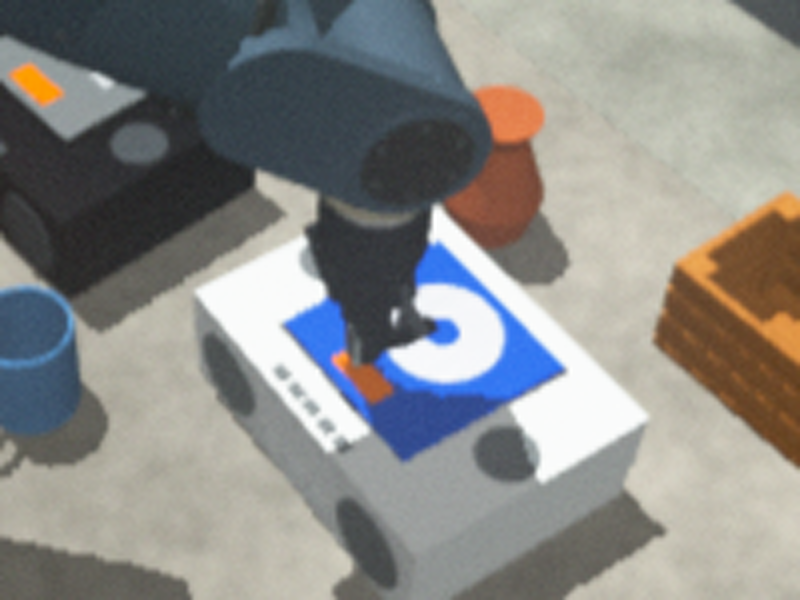

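The crop shows the closed fingertips at about (362,360), just above the orange mark at (362,378). They are aligned with it, so I go down to first contact.

Emit:
drive_tool --plan '[0, -0.0025, 0.012, 0, 0, 0, 0, 0, 0, 0.006, 0, 0, 0, 0, 0, 0, 0.002, 0, 0, 0, 0, 0, 0, 0.002, 0, 0, 0, 0, 0, 0, 0, 0, 0, 0, 0]'

```text
time_s: 3.4
tool_pos: [555.8, -193.7, 104.5]
orientation: [0.106, 3.14, -0.0]
force: [-1.3, 0.6, 1.9]
grip_width: -0.1
```

Emit:
drive_tool --plan '[0, 0, 0.001, 0, 0, 0, 0, 0, 0, 0.001, 0, 0, 0, 0, 0, 0, 0, 0, 0, 0, 0]'

```text
time_s: 3.78
tool_pos: [555.8, -193.8, 102.3]
orientation: [0.106, 3.14, -0.0]
force: [-1.2, 1.3, 3.2]
grip_width: -0.1
```

Emit:
drive_tool --plan '[0, 0, 0.001, 0, 0, 0, 0, 0, 0, 0, 0, 0, 0, 0]'

```text
time_s: 4.03
tool_pos: [555.8, -193.7, 101.5]
orientation: [0.106, 3.14, -0.0]
force: [-2.8, -0.1, 6.1]
grip_width: 0.0
```

Pressed in by about 4.5 mm at 6 N. Now I let go and pull up and back.

Emit:
drive_tool --plan '[0, 0, -0.04, 0, 0, 0, 0, 0.03, 0, -0.05, 0, 0, 0, 0, 0.045, 0, -0.04, 0, 0, 0, 0, 0.03, 0, 0, 0, 0, 0, 0, 0, 0, 0, 0, 0, 0, 0, 0, 0, 0, 0, 0, 0, 0, 0, 0, 0, 0, 0, 0, 0, 0, 0, 0, 0, 0, 0, 0]'

```text
time_s: 5.03
tool_pos: [451.4, -186.6, 230.9]
orientation: [-0.106, -3.139, -0.0]
force: [0.9, 0.1, -0.4]
grip_width: 0.2
```

Emit:
drive_tool --plan '[0, 0, 0, 0, 0, 0, 0, 0, 0, 0, 0, 0, 0, 0, 0, 0, 0, 0, 0, 0, 0, 0, 0, 0, 0, 0, 0, 0]'

```text
time_s: 5.52
tool_pos: [451.0, -186.6, 231.3]
orientation: [-0.106, -3.14, -0.0]
force: [-0.3, 0.5, -0.1]
grip_width: -0.1
```

Run:
```python
from lid import *
st()
im,d=save("side","side2"); c=im[150:300,270:470]; cv2.imwrite("pics/side2c.png",cv2.resize(c,None,fx=4,fy=4,interpolation=cv2.INTER_CUBIC)[...,::-1])
m=mask(im,105,130,(320,170,435,290));v,u=np.nonzero(m);W=world("side",u,v,d[v,u]);W=W[(W[:,2]>80)&(W[:,2]<300)]
c=np.median(W,0);w=np.linalg.svd(W-c,full_matrices=False)[2];print(len(W),c.round(),"normal",w[2].round(2),np.percentile(W,[2,98],0).round())
```

```text
{'time_s': 5.525, 'q': [-0.488, 0.238, 1.807, -0.0, 1.097, -1.991], 'tool_pos': [450.97, -186.58, 231.303], 'orientation': [-0.106, -3.14, -0.0], 'force': [-0.297, 0.527, -0.054], 'grip_width': -0.094}
[[-0.998, 0.068, -0.0], [0.068, 0.998, 0.0], [0.0, 0.0, -1.0]]
530 [ 611. -228.  172.] normal [ 0.64 -0.03  0.77] [[ 572. -275.  112.]
 [ 683. -131.  201.]]
```

View pics/side2c.png

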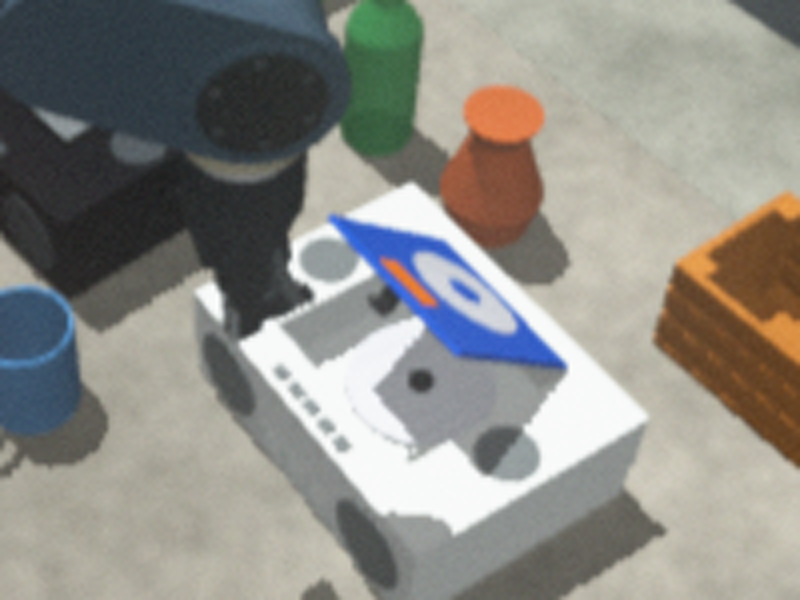

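The crop shows the lid ajar at about 0.69 rad (fitted normal), its front edge running from (330,218) to (460,355). Next I lower the fingers in front of the edge, then push back and up along the arc.

Emit:
drive_tool --plan '[-0.02, 0, 0.03, 0, 0, 0, 0, -0.03, -0.001, 0.036, 0, 0, 0, 0, -0.03, 0, 0, 0, 0, 0, 0, -0.01, 0, 0, 0, 0, 0, 0, 0, 0, 0, 0, 0, 0, 0]'

```text
time_s: 6.2
tool_pos: [540.7, -193.7, 165.4]
orientation: [0.106, 3.14, -0.0]
force: [-0.1, 0.5, 1.0]
grip_width: -0.4
```

Emit:
drive_tool --plan '[-0.008, 0, 0, 0, 0, 0, 0, -0.008, 0, 0, 0, 0, 0, 0, -0.007, 0, -0.006, 0, 0, 0, 0, -0.007, 0, -0.006, 0, 0, 0, 0, -0.007, 0, -0.006, 0, 0, 0, 0, -0.007, 0, -0.006, 0, 0, 0, 0, -0.007, 0, -0.005, 0, 0, 0, 0, -0.007, 0, -0.005, 0, 0, 0, 0]'

```text
time_s: 7.2
tool_pos: [599.1, -197.6, 199.5]
orientation: [0.106, 3.14, -0.0]
force: [-1.4, -0.2, -0.1]
grip_width: -0.1
```

```bash
cat > fit.py <<'E'
from lid import *
import sys
st(); f=sys.argv[1]
im,d=save("side",f); c=im[130:280,270:470]; cv2.imwrite("pics/%sc.png"%f,cv2.resize(c,None,fx=4,fy=4,interpolation=cv2.INTER_CUBIC)[...,::-1])
m=mask(im,105,130,(320,130,435,290));v,u=np.nonzero(m);W=world("side",u,v,d[v,u]);W=W[(W[:,2]>80)&(W[:,2]<300)]
c=np.median(W,0);w=np.linalg.svd(W-c,full_matrices=False)[2][2];print(len(W),c.round(),"normal",w.round(2),"angle",round(float(np.arctan2(abs(w[0]),w[2]*np.sign(-w[0])*-1)),2),np.percentile(W,[2,98],0).round())
E
python3 fit.py side3
```

```text
{'time_s': 7.2, 'q': [-0.392, 0.528, 1.461, 0.0, 1.152, -1.896], 'tool_pos': [599.057, -197.644, 199.537], 'orientation': [0.106, 3.14, -0.0], 'force': [-1.401, -0.172, -0.131], 'grip_width': -0.061}
[[-0.998, 0.068, 0.0], [0.068, 0.998, -0.0], [-0.0, -0.0, -1.0]]
231 [ 653. -246.  175.] normal [ 0.92 -0.04  0.39] angle 1.16 [[ 626. -275.  113.]
 [ 680. -182.  240.]]
```

View pics/side3c.png

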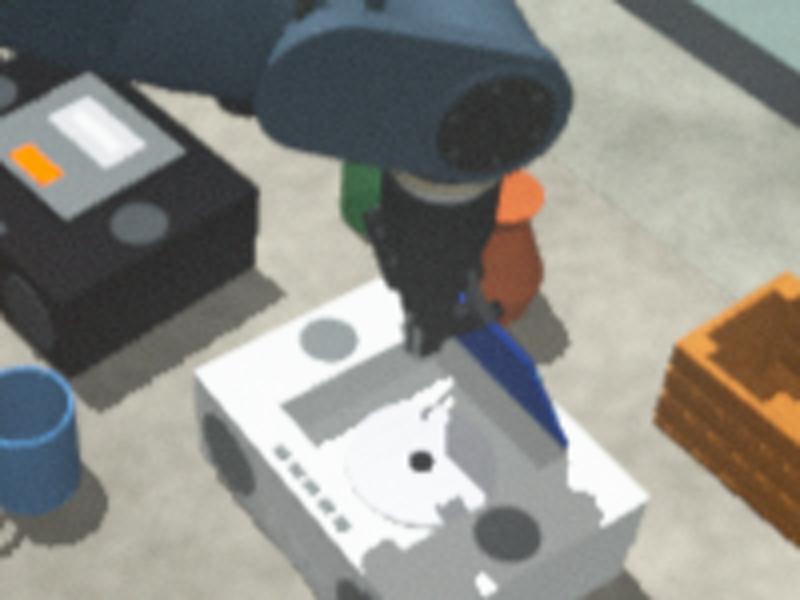

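The crop shows the lid at about 1.16 rad with the finger pushing its front edge near (470,310). I keep going.

Emit:
drive_tool --plan '[-0.007, 0, -0.004, 0, 0, 0, 0, -0.007, 0, -0.003, 0, 0, 0, 0, -0.007, 0, -0.003, 0, 0, 0, 0, -0.007, 0, -0.002, 0, 0, 0, 0, -0.006, 0, -0.001, 0, 0, 0, 0, -0.006, 0, 0, 0, 0, 0, 0, -0.005, 0, 0, 0, 0, 0, 0, -0.005, 0, 0, 0, 0, 0, 0]'

```text
time_s: 8.25
tool_pos: [648.7, -201.0, 212.2]
orientation: [-0.106, -3.14, -0.0]
force: [-0.2, -0.1, 0.1]
grip_width: 0.1
```

```bash
python3 fit.py side4
```

```text
{'time_s': 8.25, 'q': [-0.369, 0.606, 1.3, 0.0, 1.236, -1.872], 'tool_pos': [648.739, -201.002, 212.174], 'orientation': [-0.106, -3.14, -0.0], 'force': [-0.166, -0.076, 0.075], 'grip_width': 0.127}
[[-0.998, 0.068, -0.0], [0.068, 0.998, 0.0], [0.0, 0.0, -1.0]]
833 [ 683. -233.  163.] normal [-1.    0.06 -0.05] angle 1.52 [[ 677. -276.  104.]
 [ 692. -138.  247.]]
```

Emit:
drive_tool --plan '[-0.004, 0, 0, 0, 0, 0, 0, -0.004, 0, 0, 0, 0, 0, 0, -0.004, 0, 0, 0, 0, 0, 0, -0.003, 0, 0, 0, 0, 0, 0, 0, 0, 0, 0, 0, 0, 0, 0, 0, 0, 0, 0, 0, 0]'

```text
time_s: 9.05
tool_pos: [663.4, -202.0, 212.3]
orientation: [-0.106, -3.14, -0.0]
force: [-0.3, -1.0, -0.0]
grip_width: 0.2
```

Emit:
drive_tool --plan '[0.01, 0, 0, 0, 0, 0, 0, 0.03, 0, 0, 0, 0, 0, 0, 0.05, 0, -0.02, 0, 0, 0, 0, 0.05, 0, -0.03, 0, 0, 0, 0, 0.05, 0, 0, 0, 0, 0, 0, 0, 0, 0, 0, 0, 0, 0, 0, 0, 0, 0, 0, 0, 0, 0, 0, 0, 0, 0, 0, 0]'

```text
time_s: 10.05
tool_pos: [474.5, -189.2, 262.1]
orientation: [0.106, 3.14, -0.0]
force: [0.7, -0.2, -0.8]
grip_width: 0.3
```

```bash
python3 fit.py side5
python3 - <<'E'
from h import *
save("top","top5")
E
```

```text
{'time_s': 10.05, 'q': [-0.471, 0.247, 1.714, 0.0, 1.181, -1.974], 'tool_pos': [474.453, -189.227, 262.121], 'orientation': [0.106, 3.14, -0.0], 'force': [0.712, -0.208, -0.777], 'grip_width': 0.266}
[[-0.998, 0.067, 0.0], [0.067, 0.998, -0.0], [-0.0, -0.0, -1.0]]
1424 [ 693. -211.  181.] normal [-1.    0.06  0.06] angle 1.63 [[ 685. -276.  105.]
 [ 701. -135.  249.]]
```

View pics/side5.png

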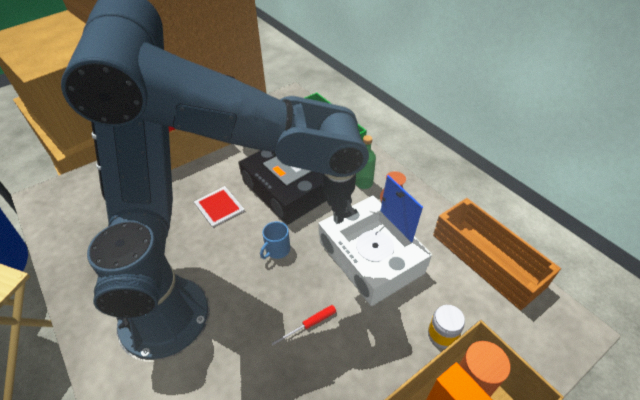

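View pics/top5.png

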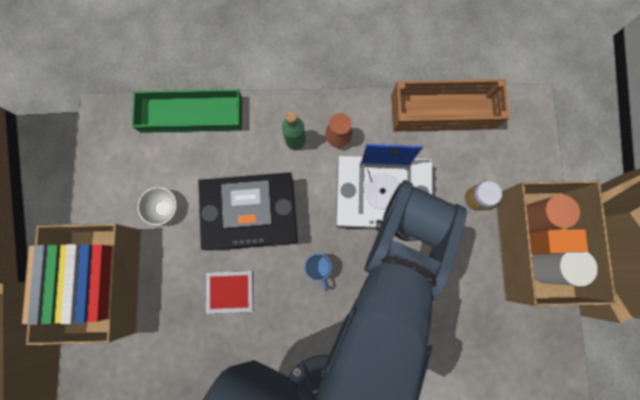

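The lid stands at about 1.63 rad: (402,210) in the side view, (390,154) in the top view. The black lid is shut, and everything else is where it began in both views. I let a little time pass and check that the lid is at rest before handing in.

Emit:
drive_tool --plan '[0, 0, 0, 0, 0, 0, 0, 0, 0, 0, 0, 0, 0, 0, 0, 0, 0, 0, 0, 0, 0, 0, 0, 0, 0, 0, 0, 0]'

```text
time_s: 10.65
tool_pos: [473.9, -189.2, 262.3]
orientation: [0.106, 3.14, -0.0]
force: [0.8, 0.2, -0.5]
grip_width: 0.1
```

```bash
python3 fit.py side6 && python3 -c "
from station import *
print(job_done())"
```

```text
{'time_s': 10.65, 'q': [-0.471, 0.246, 1.715, 0.0, 1.181, -1.974], 'tool_pos': [473.893, -189.169, 262.304], 'orientation': [0.106, 3.14, -0.0], 'force': [0.81, 0.178, -0.514], 'grip_width': 0.103}
[[-0.998, 0.068, 0.0], [0.068, 0.998, -0.0], [-0.0, -0.0, -1.0]]
1416 [ 693. -211.  181.] normal [-1.    0.06  0.06] angle 1.63 [[ 685. -276.  104.]
 [ 701. -135.  249.]]
the job is handed in; nothing more can be done
None
```

The white player's blue lid is open and leaning slightly back at about 1.63 rad. I handed the job in at about 10.7 s; it gave no verdict.

- **What I did:** I pressed the orange mark with closed fingertips, about 4.5 mm down at roughly 6 N. The catch let go and the lid sprang to about 0.69 rad. I then pushed it up from its front edge with the closed fingers and backed the arm clear.
- **Last checks:** Two depth fits 0.6 s apart both gave 1.63 rad, so the lid was at rest. The arm was clear of everything, with the measured force at noise level (under 1 N). By eye in the last two views, the black player's lid is shut and the bystanders are where they began; I did not measure them. No check failed or disagreed.

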